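# Take a sanded block out of the extraction hood

### The arm

A 6-joint arm with a two-finger parallel gripper is mounted at the origin on the work surface; the furniture and walls round the work are solid. World frame = base frame: x ahead of the robot, y to its left, z up, the work surface at z = 0. Lengths are in m, angles in degrees, forces in N, time in s.
With the tool pointing down it reaches from about 0.35 to 0.875 m from the base axis. Payload 4.2 kg.
Tool frame: the origin (TCP) lies on the centre line of the jaws, within the pads' length; the fingertips stand tip_reach ahead of it and the grasp point (between the pads) is the TCP (tip_reach is the distance from the TCP to the fingertips, in m); z points along the fingers, y is the line along which they close (so a half turn about z gives the same grasp; the last joint's range is limited). The gripper opens to 87 mm and grips with 3 to 60 N. Pads are 19 mm wide; open, the fingers measure 117 mm over their backs; the gripper's body (75 mm by 190 mm) begins 51 mm behind the grasp point.
Start: joints at [14.817, 22.042, 0.453, 0, -68.411, -14.817], TCP at [0.625, 0, 0.242] pointing down, gripper open.
Joint ranges: [-179.83, 179.83], [-69.29, 118.12], [-61.27, 80.66], [-181.25, 117.63], [-171.15, -9.14], [-177.46, 177.46]. Speed limits (degrees/s): [159.86, 159.86, 180, 180, 180, 180].

### API

Orientations are given as a 3x3 rotation matrix whose columns are the frame's x, y, z axes.
In Python, from station import sense, capture, finish_job, tip_reach gives the robot as it stands.
- The arm moves only by the tool arm_command, never from a script. Its argument "deltas" is a list of rows, each a list of 7 numbers: the turn, a rotation vector about the tool's x, y, z in rad, then the shift along the tool's x, y, z in cm, then the closure, from -1 (fully open) to 1 (shut), so that 0 is half open. In form: [[rx, ry, rz, dx, dy, dz, hand], ...]. A call has 1 to 8 rows; each row is the pose to reach, as a shift and turn from the pose commanded when the call began, along the tool's axes at that moment; what a row does not reach only later rows make up. A row lasts 1/12 s, in which the tool goes at most 41.7 mm and 7.16 degrees, less where a joint would pass 70% of its speed; a pose out of reach is approached as far as the arm can. A call with a gripper value outside its range is refused whole. The fingers move at their own pace and stop on an object; the grip force is fixed at half the most. Time passes only in rows, so rows that repeat a pose let the fingers close. It gives the time, the measured TCP pose, the force, the opening and the grip force at its end, in the units of the state.
- sense(): the state, without advancing time (a new reading comes with each control period).
- capture(name): name is "scene" or "top"; returns a dict with "pixels" (400x640x3 uint8, blue, green, red), "fovy" (degrees; the focal length in pixels is half the picture's height over the tangent of half this angle, whatever the lens; pixels are square), "cx", "cy" (the principal point, pixels), "rvec" (rotation vector, rad) and "tvec" (3), from world to camera coordinates, as OpenCV has them. Camera axes: x right, y down, z forward; pixel columns grow to the right and rows downward; lengths in m; the calibration is good to about 2 mm. A picture is of the moment at which its call begins. There is no depth.
- finish_job(): hands the job in; it is judged then, once.
The state is a dict: "time_s": time; "joints": joint angles; "joint_velocities": joint speeds; "effort": joint torques, N m; "tcp_pos": TCP position; "ee_rot": TCP orientation; "wrist_force": force on the tool from outside, world axes, zero at the start; "moment": the same for the moment, N m; "gripper_width": opening from 0.0 (shut) to 1.0 (fully open); "gripper_force": force on a finger pad.
Only numpy, scipy, OpenCV 4.12 (cv2) and the standard library are available. Lean on these libraries where they do the work, as an engineer would, in place of code of your own. Each camera call takes 0.05 s, during which the arm holds its last target. There are 200 camera calls.

### The job

First swing the red fan lever on top of the extraction hood until it lies in line with the yellow pointer, and let go of it. Then lift the clear sash most of the way up so that it stays open by itself, take the pine block out from under it and stand it upright in the blue-lined tray. Finally lower the sash until it is fully shut; leave the lever in line with the pointer and everything else on the table where it is.

Things in the scene. Friction and masses are not known exactly. Their poses are not given: they have to be found in the camera images.
- hood: Fixed bench extraction hood, 270 mm wide (its y), clear side panes, closed back. Origin: centre of its underside; its own -x is its front, shut by the clear sash. Its plywood floor is 8 mm high; inside it reaches from the pane (x = -58 mm) to the back (x = +49 mm). Aluminium sash guides at y = +-128 mm, 248 mm high, reach to x = -69 mm. Roof 217 mm above the table, with the fan lever on it.
- sash (a joint): Height of the clear sash, m: 0 shut, 0.20 at its top stop. Slides straight up; 5 N of friction against 2.5 N of weight, so it stays wherever it is left. Lifting takes about 8 N, lowering a push down of about 3 N. The opening is 240 mm wide between the guides and as high as this value.
- sash_grip (a point): Centre of the black lift grip on the front of the sash, a block 28 mm deep (x), 24 mm wide (y), 34 mm high, whose centre stands 45 mm in front of the pane on a thinner neck (12 mm wide, 16 mm high); axes as the hood's. 75 mm above the table when shut.
- lever (a joint): Angle of the red-knobbed fan lever on the roof, rad, 0 to 2.4, growing anticlockwise from above about the vertical point lever_pivot. It points 1.937 + this value anticlockwise from the hood's +x: at 0 to the hood's own +y side, at 1.2 to its front, at 2.4 to its -y side. It stays where it is left; about 2 N at the knob moves it.
- lever_knob (a point): Point on the axis of the lever's upright red round knob, 22 mm across, 65 mm from the pivot, at the middle of its straight sides (258 mm above the table; they run from 244 to 273 mm; the flat arm lies below 236 mm). It is fixed to the lever: turn a firm grip with it. Its x axis points along the lever, outward.
- lever_pivot (a point): Vertical axis on which the lever and the yellow pointer turn, on the roof, 35 mm behind the hood's origin (hood x = +0.035, y = 0), 228 mm above the table; axes as the hood's.
- pointer (a joint): Angle of the yellow pointer that marks the wanted fan setting, about the same pivot and with the same zero and sense as the lever; lever and pointer are in line when the two values are equal. It is very stiff and is not to be moved.
- pointer_tip (a point): Outer tip of the yellow pointer, a flat arrow just above the roof plate and below the lever, 85 mm from the pivot; it shows beyond the red knob. Its x axis points along the pointer, outward.
- pine_block: The part: a pale pine block, 40 (x) x 45 (y) x 75 mm (z), about 0.11 kg, standing upright on the hood floor behind the sash, 40 to 60 mm behind the pane. Origin: centre of its underside.
- tray: Fixed square wooden tray lined with blue felt, 120x120 mm outside, walls 5 mm thick and 22 mm high, its felt floor 7 mm above the table. Origin: centre of its underside.
- wax_tin: Bystander: round orange wax tin, 75 mm across, 56 mm high. Origin: centre of its underside.
- tape_measure: Bystander: yellow and black tape measure, 37x85x66 mm, standing on edge. Origin: centre of its underside.
- spring_clamp: Bystander: black and orange plastic spring clamp lying flat, 54x121x19 mm. Origin: centre of its underside.
- masking_roll: Bystander: roll of masking tape lying flat, 105 mm across, 25 mm high. Origin: centre of its underside.

How it is judged (in metres and radians):
On the way, in this order (a step that is already met when the one before it is completed fails the run):
1. the fan lever is in line with the yellow pointer (within 0.08 rad) and let go (angle between the x axis of lever_knob and the x axis of pointer_tip, either way round below 0.08 rad and contact force between the fingers and hood below 0.3 N), for 0.2 s.
2. the sash stands open by itself, at least 0.15 m up, untouched (value of joint sash above 0.15 m and contact force between the fingers and hood below 0.3 N), for 0.2 s.
3. the pine block stands upright in the tray, let go (x of pine_block in the frame of tray between -0.05 and 0.05 m and y of pine_block in the frame of tray between -0.05 and 0.05 m and z of pine_block in the frame of tray below 0.015 m and angle between pine_block's own z axis and vertical below 0.15 rad and linear speed of pine_block below 0.03 m/s and contact force between the fingers and pine_block below 0.3 N), for 0.2 s.
4. the sash is fully shut (value of joint sash below 0.008 m), for 0.2 s.
At the end, for the whole second after the job is handed in: The lever lies within 0.08 rad of the yellow pointer, the sash is shut to within 8 mm, and the pine block stands upright (within 0.15 rad), at rest and released on the tray's floor (all of step 1 and all of step 3 and value of joint sash below 0.008 m); the robot touches nothing.
It fails at once if a bystander is moved by more than 40 mm (distance of any of wax_tin, tape_measure, spring_clamp, masking_roll from where it was at the start of the episode above 0.04 m).
It fails at once if the yellow pointer is moved by more than 8 mm (distance of pointer_tip from where it was at the start of the episode above 0.008 m).
It fails at once if the pine block is tipped over (angle between pine_block's own z axis and vertical above 0.8 rad).
It also fails if it takes over 72 s, if anything falls off the work surface, if the arm or the gripper's body presses on something with over 40 N, if the wrist force passes 120 N, or if a joint passes its speed limit or range.

## Working session

There is one attempt and no reset: what is moved stays moved. The work goes in short steps, Python scripts to look and compute and a tool call to move; the robot and the scene stay as the last step left them, time stands still between calls to the robot, and variables do not carry over. Pictures are saved under pics/ and viewed, at most 10 in all, crops included, and the job is handed in when it is done.

Besides the shell and the picture viewer there is one more tool, called after "Emit:" by a JSON object that holds its "api" and its "payload", one argument or row to a line. arm_command: Moves the arm, as the interface text tells. Its arguments: {"type":"object","properties":{"deltas":{"type":"array"}},"required":["deltas"]}

```bash
mkdir -p pics; ls
cat > h.py <<'E'
import numpy as np, cv2
from station import sense, capture, finish_job, tip_reach
def snap(n,f):
    c=capture(n); cv2.imwrite('pics/'+f,c['pixels']); np.save('pics/'+f+'.npy',{k:v for k,v in c.items() if k!='pixels'},allow_pickle=True); return c
def load(f): return np.load('pics/'+f+'.npy',allow_pickle=True).item()
def cam(c):
    R=cv2.Rodrigues(np.array(c['rvec'],float))[0]; t=np.array(c['tvec'],float).ravel(); f=200/np.tan(np.radians(c['fovy'])/2)
    return R,t,f
def ray(c,u,v,z):
    R,t,f=cam(c); d=R.T@np.array([(u-c['cx'])/f,(v-c['cy'])/f,1]); o=-R.T@t
    return o+d*(z-o[2])/d[2]
def proj(c,p):
    R,t,f=cam(c); q=R@np.array(p)+t; return np.array([c['cx']+f*q[0]/q[2],c['cy']+f*q[1]/q[2]])
E
python3 - <<'E'
from h import *
for n in('scene','top'):
    c=snap(n,n+'0.png'); R,t,f=cam(c); print(n,f,c['cx'],c['cy'],-R.T@t,R.round(2).tolist(),[k for k in c])
s=sense(); print(tip_reach,s['tcp_pos'],s['ee_rot'],s['time_s'],s['gripper_width'])
E
```

```text
pics
scene 413.3817593578788 321.46463300276594 198.20411340678817 [ 0.83079487 -0.55322395  1.13159494] [[0.8, 0.6, -0.01], [0.5, -0.67, -0.55], [-0.34, 0.44, -0.84]] ['pixels', 'fovy', 'cx', 'cy', 'rvec', 'tvec']
top 487.51565174799987 307.2074921318109 203.53117412219032 [ 0.2333896  -0.0602348   1.54260686] [[0.01, -1.0, 0.01], [-0.99, -0.01, -0.15], [0.15, -0.01, -0.99]] ['pixels', 'fovy', 'cx', 'cy', 'rvec', 'tvec']
0.019 [6.24502537e-01 2.00125218e-05 2.40579134e-01] [[-1.17327670e-04 -9.99998078e-01 -1.95721861e-03]
 [-9.99999985e-01  1.17571687e-04 -1.24560393e-04]
 [ 1.24790267e-04  1.95720397e-03 -9.99998077e-01]] 0.1 1.0013705422003556
```

View pics/top0.png

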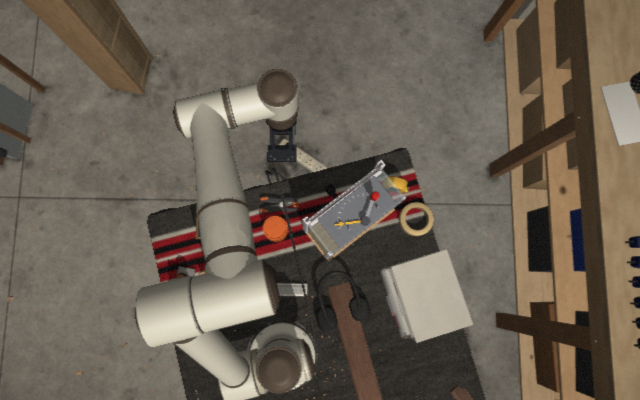

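View pics/scene0.png

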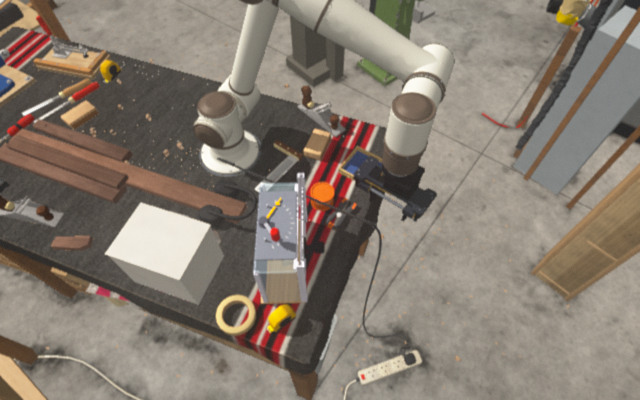

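Top view: hood near (355,208), with the red knob (375,196) and yellow pointer (347,223), and the wax tin at (275,228). Scene view: hood at (280,240), and the tray near (362,165) is partly hidden by the gripper. I'll zoom in on both.

Run:
```python
import cv2
a=cv2.imread('pics/top0.png')[140:280,240:440]; cv2.imwrite('pics/t0z.png',cv2.resize(a,None,fx=4,fy=4,interpolation=cv2.INTER_CUBIC))
a=cv2.imread('pics/scene0.png')[125:345,210:440]; cv2.imwrite('pics/s0z.png',cv2.resize(a,None,fx=2.6,fy=2.6,interpolation=cv2.INTER_CUBIC))
```

```text
(no output)
```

View pics/t0z.png

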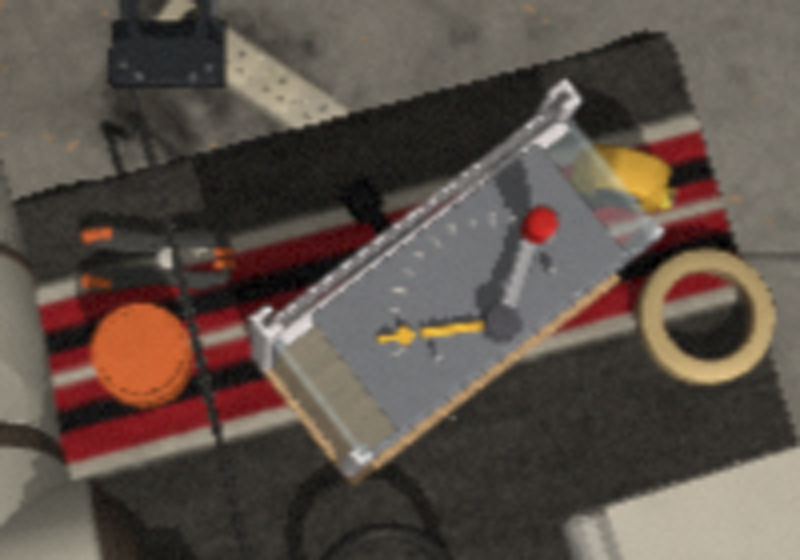

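View pics/s0z.png

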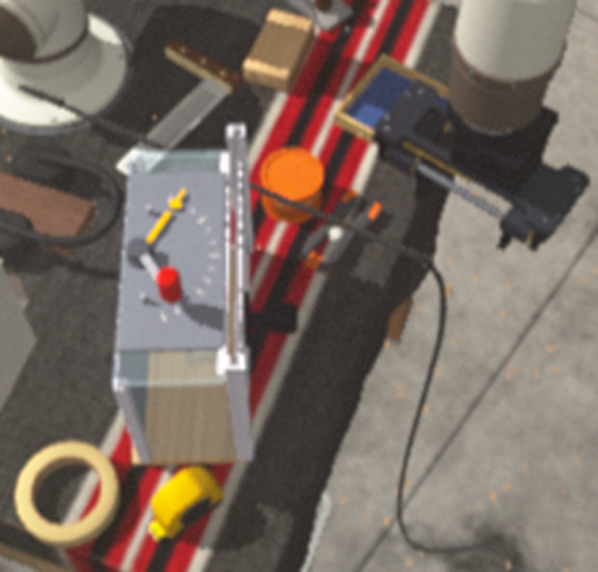

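Run:
```python
from h import *
from scipy.optimize import least_squares
T=load('top0.png');S=load('scene0.png')
tz=lambda u,v:(240+u/4,140+v/4); sz=lambda u,v:(210+u/2.6,125+v/2.6)
obs=[(T,tz(500,320),'piv',0),(S,sz(138,248),'piv',0),
(T,tz(541,220),'kn',0),(S,sz(167,272),'kn',0),
(T,tz(380,337),'tip',0),(S,sz(183,190),'tip',0),
(T,tz(566,95),(-.064,.128,.248),0),(T,tz(263,322),(-.064,-.128,.248),0),
(S,sz(237,130),(-.064,-.128,.248),0),(S,sz(232,358),(-.064,.128,.248),0)]
def pt(k,p):
    x,y,a,l,q=p; R=np.array([[np.cos(a),-np.sin(a)],[np.sin(a),np.cos(a)]])
    if k=='piv': h=(.035,0,.232)
    elif k=='kn': b=1.937+l; h=(.035+.065*np.cos(b),.065*np.sin(b),.273)
    elif k=='tip': b=1.937+q; h=(.035+.085*np.cos(b),.085*np.sin(b),.221)
    else: h=k
    return np.r_[R@h[:2]+p[:2],h[2]]
f=lambda p:np.concatenate([proj(c,pt(k,p))-uv for c,uv,k,_ in obs])
r=least_squares(f,[.5,-.15,np.radians(-125),.2,2.2],loss='soft_l1'); print(r.x,np.degrees(r.x[2]),r.fun.reshape(-1,2).round(1).tolist())
for k in('piv','kn','tip',(-.103,0,.075)): print(k,pt(k,r.x))
for u,v in((385,55),(340,108),(375,137),(448,92)): print('tray',ray(S,*sz(u,v),.022))
print('tin',ray(S,*sz(291,172),.056),ray(T,*tz(142,348),.056),'clamp',ray(T,*tz(160,255),.015),'roll',ray(T,*tz(708,315),.025))
```

```text
[ 0.41719801 -0.20614575 -2.47831407  0.25743461  2.22829337] -141.99693637365033 [[0.9, 1.2], [-1.2, -0.2], [-0.6, 1.1], [0.1, 0.8], [-0.6, 0.6], [0.5, 0.1], [-0.5, -0.2], [0.4, -0.5], [0.3, -0.1], [1.0, 1.1]]
piv [ 0.38961878 -0.22769537  0.232     ]
kn [ 0.45201723 -0.2459007   0.273     ]
tip [ 0.37976543 -0.14326841  0.221     ]
(-0.103, 0, 0.075) [ 0.49835972 -0.14272828  0.075     ]
tray [0.35623541 0.27541597 0.022     ]
tray [0.36023151 0.16600028 0.022     ]
tray [0.42316236 0.15489609 0.022     ]
tray [0.45819789 0.27261762 0.022     ]
tin [0.38416388 0.0289606  0.056     ] [0.38882192 0.02676847 0.056     ] clamp [0.46729959 0.01666446 0.015     ] roll [ 0.42455431 -0.41493282  0.025     ]
```

```bash
cat >> h.py <<'E'
from scipy.spatial.transform import Rotation as Ro
def Rt(yaw,tilt=0):
    """tool x heading yaw deg, z down; tilt deg swings the fingers toward +tool x"""
    x=np.array([np.cos(np.radians(yaw)),np.sin(np.radians(yaw)),0]);d=np.array([0,0,-1.])
    R=np.c_[x,np.cross(d,x),d]
    return R@Ro.from_euler('y',tilt,degrees=True).as_matrix()
def go(p,R,p0=None,R0=None):
    s=sense(); p0=np.array(s['tcp_pos']) if p0 is None else np.array(p0); R0=np.array(s['ee_rot']) if R0 is None else R0
    print('row',(Ro.from_matrix(R0.T@R).as_rotvec()).round(3).tolist(),(100*R0.T@(np.array(p)-p0)).round(2).tolist())
H=np.array([.4172,-.2061]); HY=-142.0
def hood(x,y,z):
    a=np.radians(HY); return np.array([H[0]+np.cos(a)*x-np.sin(a)*y,H[1]+np.sin(a)*x+np.cos(a)*y,z])
def st():
    s=sense(); print('t',s['time_s'],'p',np.round(s['tcp_pos'],4),'j',np.round(s['joints'],1),'F',np.round(s['wrist_force'],1),'w',round(s['gripper_width'],3)); return s
E
python3 - <<'E'
from h import *
go([.452,-.246,.33],Rt(-170),[.625,0,.242],Rt(-90))
E
```

```text
row [0.0, 0.0, 1.396] [24.6, 17.3, -8.8]
```

Emit:
{"api": "arm_command", "payload": {
  "deltas": [
    [0, 0, 0.1, 2, 1.5, -4, -0.4],
    [0, 0, 1.396, 24.6, 17.3, -8.8, -0.4],
    [0, 0, 1.396, 24.6, 17.3, -8.8, -0.4],
    [0, 0, 1.396, 24.6, 17.3, -8.8, -0.4],
    [0, 0, 1.396, 24.6, 17.3, -8.8, -0.4],
    [0, 0, 1.396, 24.6, 17.3, -8.8, -0.4],
    [0, 0, 1.396, 24.6, 17.3, -8.8, -0.4],
    [0, 0, 1.396, 24.6, 17.3, -8.8, -0.4]
  ]
}}

```text
time_s: 0.77
tcp_pos: [0.4499, -0.2476, 0.3301]
ee_rot: [[-0.832, -0.556, -0.0], [-0.556, 0.832, -0.0], [0.0, -0.0, -1.0]]
wrist_force: [-0.1, 0.2, -0.0]
gripper_width: 0.699
gripper_force: 0.0
```

Emit:
{"api": "arm_command", "payload": {
  "deltas": [
    [0, 0, 0.12, 0, 0, 0, -0.4],
    [0, 0, 0.24, 0, 0, 0, -0.4],
    [0, 0, 0.35, 0, 0, 0, -0.4],
    [0, 0, 0.42, 0, 0, 0, -0.4],
    [0, 0, 0.42, 0, 0, 0, -0.4]
  ]
}}

```text
time_s: 1.18
tcp_pos: [0.4516, -0.246, 0.3291]
ee_rot: [[-0.985, -0.173, -0.001], [-0.173, 0.985, 0.0], [0.001, 0.001, -1.0]]
wrist_force: [-1.1, 0.1, -0.2]
gripper_width: 0.703
gripper_force: 0.0
```

Run:
```python
from h import *
s=st(); print(np.round(s['ee_rot'],3))
go([.452,-.246,.262],Rt(-170))
T=snap('top','top1.png');S=snap('scene','scene1.png')
a=cv2.resize(S['pixels'][125:345,210:440],None,fx=2.5,fy=2.5,interpolation=2);b=cv2.resize(S['pixels'][130:220,270:430],None,fx=2.5,fy=2.5,interpolation=2)
cv2.imwrite('pics/s1z.png',a)
```

```text
t 1.1833 p [ 0.4516 -0.246   0.3291] j [-10.5   8.2  -6.   -0.  -75.9 -69.5] F [-1.1  0.1 -0.2] w 0.703
[[-0.985 -0.173 -0.001]
 [-0.173  0.985  0.   ]
 [ 0.001  0.001 -1.   ]]
row [0.001, -0.001, -0.0] [-0.04, -0.01, 6.71]
```

View pics/s1z.png

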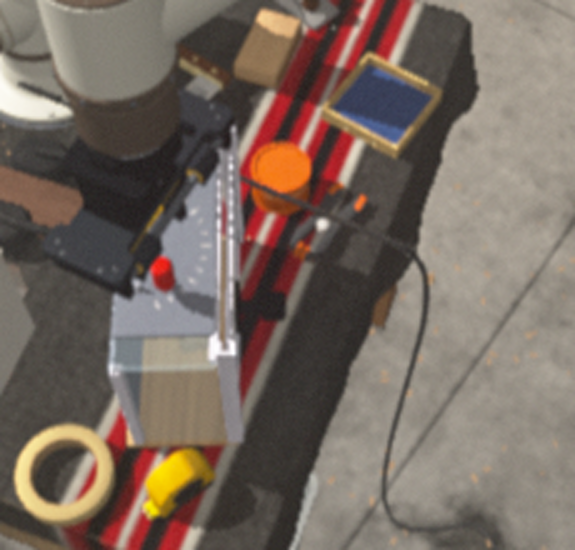

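The tray is now clear: rim corners in the zoom at (370,55), (442,97), (395,155) and (325,108). The red knob is at (162,272), below the gripper.

Run:
```python
from h import *
S=load('scene1.png')
z=lambda p:((proj(S,p)-[210,125])*2.5).round()
print('tip',z([.4516,-.246,.31]),'knobtop',z([.452,-.246,.273]),'tcp+5',z([.4516,-.246,.38]))
c=[ray(S,210+u/2.5,125+v/2.5,.022) for u,v in((370,55),(442,97),(395,155),(325,108))]
print(np.round(c,3),np.mean(c,0),[np.linalg.norm(c[i]-c[i-1]).round(3) for i in range(4)])
```

```text
tip [156. 244.] knobtop [161. 264.] tcp+5 [148. 203.]
[[0.358 0.272 0.022]
 [0.478 0.269 0.022]
 [0.481 0.151 0.022]
 [0.362 0.159 0.022]] [0.41983891 0.21273981 0.022     ] [np.float64(0.113), np.float64(0.12), np.float64(0.118), np.float64(0.119)]
```

Emit:
{"api": "arm_command", "payload": {
  "deltas": [
    [0, 0, 0, 0, 0, 3, -0.2],
    [0, 0, 0, 0, 0, 6, -0.2],
    [0, 0, 0, 0, 0, 6.7, -0.2],
    [0, 0, 0, 0, 0, 6.7, -0.2]
  ]
}}

```text
time_s: 1.62
tcp_pos: [0.4507, -0.2456, 0.2603]
ee_rot: [[-0.984, -0.176, -0.006], [-0.176, 0.984, 0.001], [0.005, 0.002, -1.0]]
wrist_force: [0.2, -0.6, 1.2]
gripper_width: 0.605
gripper_force: 0.0
```

Run:
```python
from h import *
st(); S=snap('scene','scene2.png')
cv2.imwrite('pics/s2z.png',cv2.resize(S['pixels'][160:290,220:340],None,fx=4.5,fy=4.5,interpolation=2))
```

```text
t 1.6167 p [ 0.4507 -0.2456  0.2603] j [-10.5  10.5 -13.   -0.  -66.8 -69.4] F [ 0.2 -0.6  1.2] w 0.605
```

View pics/s2z.png

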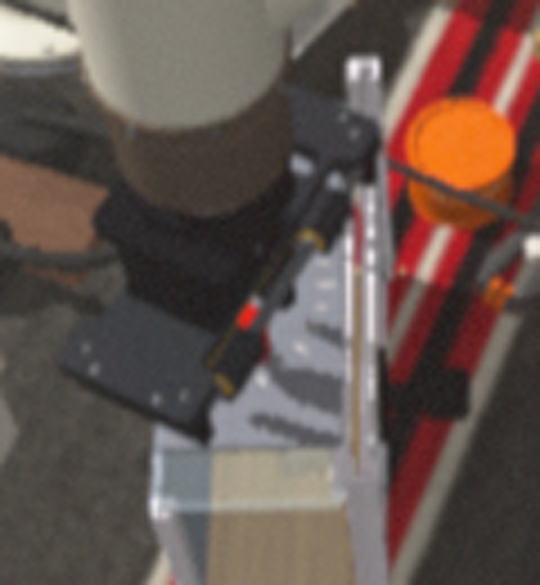

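The red knob shows between the two fingers at (248,315), so I'm closing the gripper.

Emit:
{"api": "arm_command", "payload": {
  "deltas": [
    [0, 0, 0, 0, 0, 0, 0.6],
    [0, 0, 0, 0, 0, 0, 0.6],
    [0, 0, 0, 0, 0, 0, 0.6],
    [0, 0, 0, 0, 0, 0, 0.6],
    [0, 0, 0, 0, 0, 0, 0.6]
  ]
}}

```text
time_s: 2.08
tcp_pos: [0.4522, -0.246, 0.2633]
ee_rot: [[-0.985, -0.175, 0.001], [-0.175, 0.985, -0.0], [-0.001, -0.001, -1.0]]
wrist_force: [-0.3, 0.2, -0.1]
gripper_width: 0.307
gripper_force: 0.0
```

Run:
```python
from h import *
s=st(); R=np.array(s['ee_rot'])
# refine angles: yellow tip & knob angles from top image with pivot
p=np.array(s['tcp_pos']); piv=hood(.035,0,0)[:2]; d=p[:2]-piv; print(np.linalg.norm(d),np.degrees(np.arctan2(d[1],d[0])), piv)
```

```text
t 2.0833 p [ 0.4522 -0.246   0.2633] j [-10.5  10.3 -12.8   0.  -66.8 -69.5] F [-0.3  0.2 -0.1] w 0.307
0.0652521358472167 -16.374052391550016 [ 0.38961962 -0.22764815]
```

Run:
```python
from h import *
P=lambda a:np.r_[hood(.035,0,0)[:2]+.0652*np.array([np.cos(np.radians(a)),np.sin(np.radians(a))]),.263]
a0=-16.4
for k in range(1,8): go(P(a0+k*5.65),Rt(-170+k*5.65),P(a0),Rt(-170))
```

```text
row [0.0, 0.0, -0.099] [-0.26, 0.59, 0.0]
row [0.0, 0.0, -0.197] [-0.45, 1.2, 0.0]
row [0.0, 0.0, -0.296] [-0.59, 1.83, 0.0]
row [0.0, 0.0, -0.394] [-0.67, 2.47, 0.0]
row [0.0, 0.0, -0.493] [-0.68, 3.11, 0.0]
row [0.0, 0.0, -0.592] [-0.62, 3.75, 0.0]
row [0.0, 0.0, -0.69] [-0.51, 4.38, 0.0]
```

Emit:
{"api": "arm_command", "payload": {
  "deltas": [
    [0, 0, 0, 0, 0, 0, 0.9],
    [0, 0, 0, 0, 0, 0, 0.9],
    [0, 0, 0, 0, 0, 0, 0.9],
    [0, 0, 0, 0, 0, 0, 0.9]
  ]
}}

```text
time_s: 2.42
tcp_pos: [0.453, -0.2465, 0.2633]
ee_rot: [[-0.985, -0.175, 0.003], [-0.175, 0.985, -0.002], [-0.002, -0.002, -1.0]]
wrist_force: [3.6, -2.9, 0.7]
gripper_width: 0.24
gripper_force: 30.0
```

Emit:
{"api": "arm_command", "payload": {
  "deltas": [
    [0, 0, -0.099, -0.26, 0.59, 0, 0.9],
    [0, 0, -0.197, -0.45, 1.2, 0, 0.9],
    [0, 0, -0.296, -0.59, 1.83, 0, 0.9],
    [0, 0, -0.394, -0.67, 2.47, 0, 0.9],
    [0, 0, -0.493, -0.68, 3.11, 0, 0.9],
    [0, 0, -0.592, -0.62, 3.75, 0, 0.9],
    [0, 0, -0.69, -0.51, 4.38, 0, 0.9],
    [0, 0, -0.69, -0.51, 4.38, 0, 0.9]
  ]
}}

```text
time_s: 3.08
tcp_pos: [0.4516, -0.2018, 0.2633]
ee_rot: [[-0.644, -0.765, 0.006], [-0.765, 0.644, -0.001], [-0.003, -0.006, -1.0]]
wrist_force: [8.2, -1.3, -1.3]
gripper_width: 0.244
gripper_force: 30.0
```

Emit:
{"api": "arm_command", "payload": {
  "deltas": [
    [0, 0, -0.099, -0.26, 0.59, 0, 0.9],
    [0, 0, -0.197, -0.45, 1.2, 0, 0.9],
    [0, 0, -0.296, -0.59, 1.83, 0, 0.9],
    [0, 0, -0.394, -0.67, 2.47, 0, 0.9],
    [0, 0, -0.493, -0.68, 3.11, 0, 0.9],
    [0, 0, -0.592, -0.62, 3.75, 0, 0.9],
    [0, 0, -0.69, -0.51, 4.38, 0, 0.9],
    [0, 0, -0.69, -0.51, 4.38, 0, 0.9]
  ]
}}

```text
time_s: 3.75
tcp_pos: [0.4206, -0.1692, 0.2633]
ee_rot: [[-0.01, -1.0, 0.005], [-1.0, 0.01, -0.0], [0.0, -0.005, -1.0]]
wrist_force: [5.0, -0.3, -0.7]
gripper_width: 0.241
gripper_force: 30.0
```

Emit:
{"api": "arm_command", "payload": {
  "deltas": [
    [0, 0, -0.099, -0.26, 0.59, 0, 0.9],
    [0, 0, -0.197, -0.45, 1.2, 0, 0.9],
    [0, 0, -0.296, -0.59, 1.83, 0, 0.9],
    [0, 0, -0.394, -0.67, 2.47, 0, 0.9],
    [0, 0, -0.493, -0.68, 3.11, 0, 0.9],
    [0, 0, -0.592, -0.62, 3.75, 0, 0.9],
    [0, 0, -0.592, -0.62, 3.75, 0, 0.9],
    [0, 0, -0.592, -0.62, 3.75, 0, 0.9]
  ]
}}

```text
time_s: 4.42
tcp_pos: [0.3829, -0.1638, 0.2632]
ee_rot: [[0.547, -0.837, 0.003], [-0.837, -0.547, -0.002], [0.004, -0.001, -1.0]]
wrist_force: [4.5, -5.3, -0.6]
gripper_width: 0.241
gripper_force: 30.0
```

Run:
```python
from h import *
s=st(); p=np.array(s['tcp_pos']);d=p[:2]-hood(.035,0,0)[:2]; print(np.linalg.norm(d),np.degrees(np.arctan2(d[1],d[0])),np.round(s['ee_rot'],3))
```

```text
t 4.4167 p [ 0.3829 -0.1638  0.2632] j [ -0.5  -0.1 -24.6   0.1 -65.3  33.6] F [ 4.5 -5.3 -0.6] w 0.241
0.06423180382662835 96.02739843682319 [[ 0.547 -0.837  0.003]
 [-0.837 -0.547 -0.002]
 [ 0.004 -0.001 -1.   ]]
```

Emit:
{"api": "arm_command", "payload": {
  "deltas": [
    [0, 0, 0, 0, 0, 0, -0.1],
    [0, 0, 0, 0, 0, 0, -0.1],
    [0, 0, 0, 0, 0, 0, -0.1],
    [0, 0, 0, 0, 0, 0, -0.1],
    [0, 0, 0, 0, 0, -3, -0.1],
    [0, 0, 0, 0, 0, -6, -0.1],
    [0, 0, 0, 0, 0, -8, -0.1]
  ]
}}

```text
time_s: 5.0
tcp_pos: [0.382, -0.1631, 0.3448]
ee_rot: [[0.546, -0.838, 0.002], [-0.838, -0.546, -0.001], [0.001, -0.001, -1.0]]
wrist_force: [0.8, -0.8, -0.3]
gripper_width: 0.543
gripper_force: 0.0
```

Run:
```python
from h import *
st(); go(hood(-.25,0,.33),Rt(-142))
```

```text
t 5.0 p [ 0.382  -0.1631  0.3448] j [ -0.5  -2.9 -15.6   0.  -77.2  33.5] F [ 0.8 -0.8 -0.3] w 0.543
row [-0.002, -0.0, 1.485] [3.38, -25.51, 1.51]
```

Emit:
{"api": "arm_command", "payload": {
  "deltas": [
    [0, 0, 1.485, 3.4, -25.5, 1.5, -0.2],
    [0, 0, 1.485, 3.4, -25.5, 1.5, -0.2],
    [0, 0, 1.485, 3.4, -25.5, 1.5, -0.2],
    [0, 0, 1.485, 3.4, -25.5, 1.5, -0.2],
    [0, 0, 1.485, 3.4, -25.5, 1.5, -0.2],
    [0, 0, 1.485, 3.4, -25.5, 1.5, -0.2],
    [0, 0, 1.485, 3.4, -25.5, 1.5, -0.2],
    [0, 0, 1.485, 3.4, -25.5, 1.5, -0.2]
  ]
}}

```text
time_s: 5.67
tcp_pos: [0.616, -0.0505, 0.3242]
ee_rot: [[-0.415, -0.91, -0.005], [-0.91, 0.415, -0.0], [0.002, 0.005, -1.0]]
wrist_force: [0.3, -0.0, -0.6]
gripper_width: 0.601
gripper_force: 0.0
```

Run:
```python
from h import *
st(); S=snap('scene','scene3.png');T=snap('top','top3.png')
a=cv2.resize(S['pixels'][170:310,250:330],(400,560),fx=0,fy=0,interpolation=2)
b=cv2.resize(T['pixels'][160:272,300:380],(400,560),interpolation=2)
cv2.imwrite('pics/z3.png',np.hstack([a,b]))
go(hood(-.105,0,.33),Rt(-142))
```

```text
t 5.6667 p [ 0.616  -0.0505  0.3242] j [ 10.3  19.1   7.8  -0.  -79.  -34.8] F [ 0.3 -0.  -0.6] w 0.601
row [0.003, -0.002, 0.485] [12.88, 6.76, -0.36]
```

View pics/z3.png

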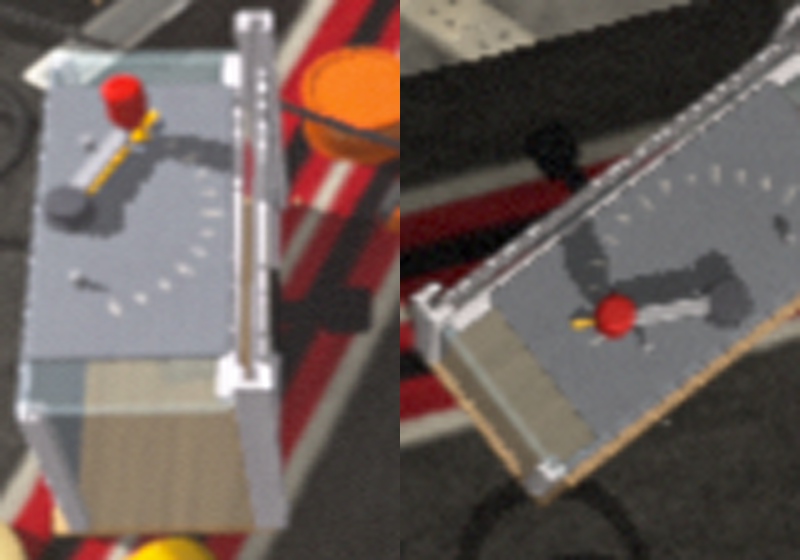

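The knob now lies over the pointer. In the left (scene) crop the pointer tip is at (155,113) and the knob at (124,88). In the right (top) crop the tip is at (172,323) and the knob at (215,315). I'll compare the angles.

Run:
```python
from h import *
S=load('scene3.png');T=load('top3.png'); piv=hood(.035,0,0)[:2]
sc=cv2.imread('pics/scene3.png').astype(int); tp=cv2.imread('pics/top3.png').astype(int)
for n,C,I,(x0,y0,x1,y1) in(('S',S,sc,(255,175,300,230)),('T',T,tp,(315,200,380,245))):
    b,g,r=[I[y0:y1,x0:x1,i] for i in range(3)]
    v,u=np.where((r>140)&(g<70)); print(n,'knob px',u.mean()+x0,v.mean()+y0,len(u)); k=(u.mean()+x0,v.mean()+y0)
    v,u=np.where((r>140)&(g>100)&(b<80)); uu,vv=u+x0,v+y0
    P=np.array([ray(C,a,c,.221)[:2]-piv for a,c in zip(uu,vv)]); m=P[np.linalg.norm(P,axis=1).argsort()[-8:]]
    print(' tip far pts angle',np.degrees(np.arctan2(m[:,1],m[:,0])).round(1),np.linalg.norm(m,axis=1).round(3))
    for z in(.262,.268): q=ray(C,*k,z)[:2]-piv; print(' knob',z,np.degrees(np.arctan2(q[1],q[0])),np.linalg.norm(q))
    print(' pivot px',proj(C,[*piv,.232]))
```

```text
S knob px 273.74468085106383 193.08510638297872 47
 tip far pts angle [96.7 98.  96.3 97.6 98.8 97.2 99.9 98.3] [0.071 0.074 0.075 0.078 0.08  0.082 0.083 0.084]
 knob 0.262 101.98057453619407 0.06835449871032657
 knob 0.268 99.76976684957575 0.06510198691755222
 pivot px [261.87575443 220.14419186]
T knob px 342.92105263157896 222.76315789473685 38
 tip far pts angle [95.6 95.5 95.3 95.2 95. ] [0.075 0.078 0.08  0.083 0.086]
 knob 0.262 97.50071863705789 0.06506371733662253
 knob 0.268 98.0448561253859 0.06563505386797491
 pivot px [365.84532375 221.24939509]
```

Run:
```python
from h import *
S=load('scene3.png');T=load('top3.png'); piv=hood(.035,0,0)[:2]
for a in(94,96.6,99,101):
  k=np.r_[piv+.065*np.array([np.cos(np.radians(a)),np.sin(np.radians(a))]),.273];t=np.r_[piv+.085*np.array([np.cos(np.radians(a)),np.sin(np.radians(a))]),.221]
  print(a,'S knob',proj(S,k).round(1),'tip',proj(S,t).round(1),'T knob',proj(T,k).round(1),'tip',proj(T,t).round(1))
print('seen S knobtop (274.4,190) tip (281,198); T knob top (343,222.7) tip(334.3,224.6)')
```

```text
94 S knob [275.7 193.1] tip [282.2 198.8] T knob [343.1 220.8] tip [334.3 223.4]
96.6 S knob [274.7 192.6] tip [281.  198.2] T knob [343.2 221.9] tip [334.4 224.8]
99 S knob [273.8 192.1] tip [279.8 197.7] T knob [343.4 222.9] tip [334.6 226.1]
101 S knob [273.  191.8] tip [278.8 197.2] T knob [343.5 223.8] tip [334.8 227.2]
seen S knobtop (274.4,190) tip (281,198); T knob top (343,222.7) tip(334.3,224.6)
```

The lever sits within about 1.5° of the pointer. Next I check whether the pine block shows through the clear side strip.

Run:
```python
from h import *
S=load('scene3.png');im=cv2.imread('pics/scene3.png')
x0,y0,k=250,245,9
a=cv2.resize(im[y0:310,x0:325],None,fx=k,fy=k,interpolation=2)
g=cv2.convertScaleAbs(a,alpha=1.8,beta=-90)
q=lambda h:tuple(((proj(S,hood(*h))-[x0,y0]+.5)*k).astype(int))
for h in((.049,.12,.008),(-.055,.12,.008),(.049,.02,.008),(-.055,.02,.008)): cv2.circle(g,q(h),4,(0,255,0),-1)
for h in((.02,.04,.083),(-.03,.04,.083),(.02,.02,.083),(-.03,.02,.083)): cv2.circle(g,q(h),4,(255,0,0),-1)
cv2.imwrite('pics/strip.png',g)
```

```text
(no output)
```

View pics/strip.png

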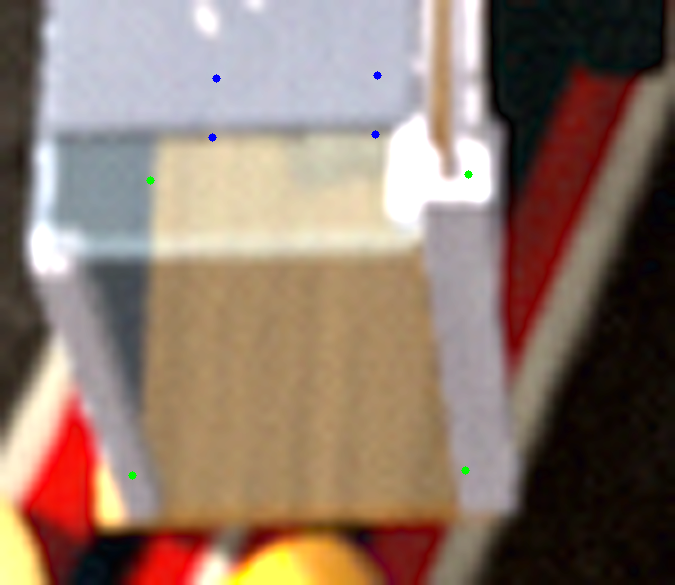

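Nothing solid shows in the strip except a faint greyish patch at about (290–390, 130–180). I'll check whether it appears in every frame.

Run:
```python
from h import *
S=load('scene3.png')
for f in('scene0','scene1','scene3'):
    im=cv2.imread(f'pics/{f}.png'); print(f); 
    for v in range(259,271): print(v,im[v,266:296:2].mean(1).astype(int))
def inh(p):
    a=np.radians(HY);d=p[:2]-H;return [np.cos(a)*d[0]+np.sin(a)*d[1],-np.sin(a)*d[0]+np.cos(a)*d[1]]
for u,v in((290,130),(290,180),(385,180)):
    for z in(.008,.083,.217): print(u,v,z,np.round(inh(ray(S,250+u/9,245+v/9,z)),3))
```

```text
scene0
259 [131 136 134 134 140 138 137 134 126 135 137 137 135 130 200]
260 [123 139 138 136 149 147 148 145 136 151 156 151 153 152 242]
261 [128 156 152 157 162 161 162 159 155 157 161 157 159 159 247]
262 [137 160 158 161 163 163 166 166 155 158 157 156 155 158 246]
263 [135 161 159 162 166 164 163 164 156 157 159 153 151 157 247]
264 [137 162 157 162 165 162 164 164 156 155 157 156 156 165 247]
265 [137 164 156 162 165 161 164 163 158 157 159 161 160 171 247]
266 [136 162 161 163 164 162 164 162 161 158 164 165 164 172 248]
267 [135 163 156 163 164 162 163 161 164 163 166 166 165 174 246]
268 [137 162 160 163 165 164 163 163 164 162 165 165 167 170 236]
269 [136 163 160 163 166 163 164 163 165 165 165 167 167 165 195]
270 [141 164 161 168 169 165 170 166 164 170 172 172 169 171 177]
scene1
259 [128 133 131 130 136 133 135 131 126 132 134 131 130 127 193]
260 [118 135 134 132 145 142 143 141 133 146 150 150 149 145 238]
261 [127 151 149 152 159 156 157 154 148 152 156 155 155 155 244]
262 [131 158 156 157 160 158 160 159 152 155 155 149 149 154 244]
263 [132 157 153 158 161 156 1
[... 862 characters left out ...]
4 166 163 157 155 159 157 156 165 247]
265 [136 165 157 165 167 163 166 162 159 157 158 161 165 171 248]
266 [136 161 159 160 165 166 166 164 161 161 165 164 166 173 248]
267 [136 162 159 164 166 165 165 163 162 162 164 166 167 176 247]
268 [138 162 159 163 167 164 165 162 164 166 165 165 167 172 236]
269 [138 161 158 165 165 161 166 165 162 167 166 166 166 166 196]
270 [143 164 163 166 169 167 170 166 166 171 172 172 172 169 177]
290 130 0.008 [0.003 0.005]
290 130 0.083 [-0.005  0.04 ]
290 130 0.217 [-0.019  0.102]
290 180 0.008 [0.002 0.022]
290 180 0.083 [-0.006  0.056]
290 180 0.217 [-0.019  0.116]
385 180 0.008 [-0.029  0.023]
385 180 0.083 [-0.035  0.057]
385 180 0.217 [-0.045  0.117]
```

The patch is in all three frames and fits the block's shaded +y face. That puts the block at about hood (-0.018, 0), roughly 40 mm behind the pane. Next is the sash grip, with the tool tilted so the wrist stays clear of the hood.

Run:
```python
from h import *
st(); R=Rt(-142,30)
go(hood(-.16,0,.2),R)
go(hood(-.105,0,.078),R,hood(-.16,0,.2),R)
go(hood(-.105,0,.255),R,hood(-.105,0,.078),R)
```

```text
t 5.7667 p [ 0.6143 -0.0517  0.326 ] j [ 10.2  18.9   7.7  -0.  -79.  -34.4] F [-0.2  0.5 -0.2] w 0.603
row [-0.125, 0.511, 0.475] [7.99, 4.15, 12.62]
row [0.0, 0.0, 0.0] [-1.34, -0.0, 13.32]
row [0.0, 0.0, 0.0] [8.85, 0.0, -15.33]
```

Emit:
{"api": "arm_command", "payload": {
  "deltas": [
    [-0.02, 0.09, 0.08, 1.3, 0.7, 2.0, -0.2],
    [-0.04, 0.17, 0.16, 2.6, 1.4, 4.1, -0.2],
    [-0.06, 0.255, 0.238, 4.0, 2.1, 6.3, -0.2],
    [-0.085, 0.34, 0.32, 5.3, 2.8, 8.4, -0.2],
    [-0.105, 0.43, 0.4, 6.7, 3.5, 10.5, -0.2],
    [-0.125, 0.511, 0.475, 8.0, 4.15, 12.6, -0.2],
    [-0.125, 0.511, 0.475, 8.0, 4.15, 12.6, -0.2],
    [-0.125, 0.511, 0.475, 8.0, 4.15, 12.6, -0.2]
  ]
}}

```text
time_s: 6.43
tcp_pos: [0.543, -0.1085, 0.2007]
ee_rot: [[-0.681, -0.617, -0.393], [-0.536, 0.787, -0.307], [0.499, 0.002, -0.867]]
wrist_force: [0.6, -0.2, 1.2]
gripper_width: 0.597
gripper_force: 0.0
```

Run:
```python
from h import *
st(); R=Rt(-142,30)
go(hood(-.105,0,.078),R)
S=snap('scene','scene4.png');cv2.imwrite('pics/s4.png',cv2.resize(S['pixels'][130:330,200:440],None,fx=3,fy=3,interpolation=2))
```

```text
t 6.4333 p [ 0.543  -0.1085  0.2007] j [ 12.   28.4  -5.7  12.7 -83.4 -68.4] F [ 0.6 -0.2  1.2] w 0.597
row [0.0, 0.001, 0.003] [-1.43, 0.05, 13.34]
```

View pics/s4.png

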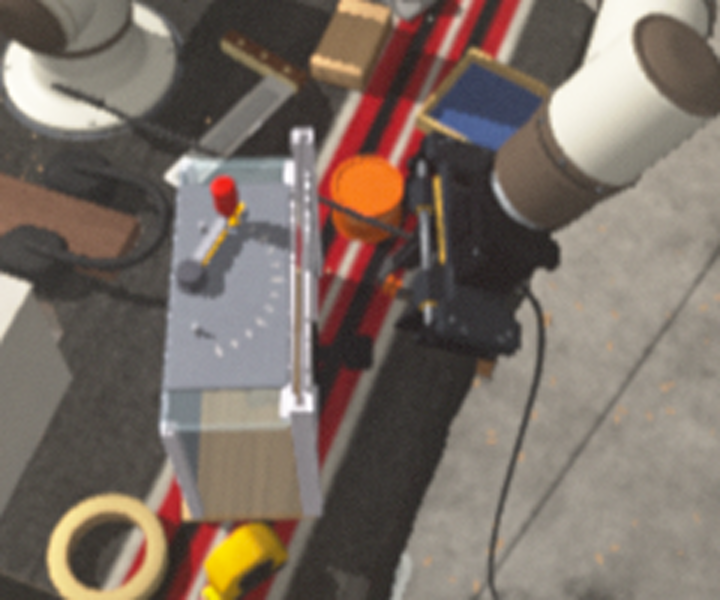

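The gripper stands tilted in front of the hood, and the black sash grip is at (345,350) in the zoom.

Run:
```python
from h import *
S=load('scene4.png'); im=cv2.imread('pics/scene4.png').astype(int)
print('pred center',proj(S,hood(-.103,0,.075)),'top',proj(S,hood(-.103,0,.092)))
g=im.max(2)[235:258,300:330]; 
for r in g[::2]: print(r)
print(proj(S,hood(-.103,.012,.092)),proj(S,hood(-.103,-.012,.092)),proj(S,hood(-.117,0,.092)))
```

```text
pred center [317.50449403 247.3119839 ] top [317.42176082 244.5823217 ]
[153 174 203 160 138 139 122 117 113 107 106 104 105  99  78  50  42  41
  39  44  53  77  95 103 103 107 110 111 118 122]
[153 168 183 138  89  93 113 113 107 105 106 107 102  80  55  42  42  44
  45  51  72  93 104 106 108 109 111 114 120 128]
[153 182 218 149  62  65 106 110 105 105 106 105  85  56  41  40  41  46
  47  68  92 104 105 110 109 111 114 121 128 127]
[161 181 211 144  63  54  88 101 103 105 105  89  58  46  39  42  37  42
  57  63  74  76  81  93 108 111 116 125 124 120]
[164 173 188 130  64  51  77  98 102 101  87  61  49  42  39  41  41  43
  42  40  39  44  38  51  83 112 123 126 122 106]
[165 182 207 143  64  41  56  58  60  57  53  44  43  44  40  45  42  39
  44  39  41  43  44  47  84 122 129 125 114  90]
[167 174 193 137  61  41  41  42  42  42  46  45  43  40  42  43  42  44
  45  38  45  39  40  52  88 121 129 120  98  75]
[168 177 194 136  62  43  45  44  43  45  43  42  42  46  43  40  46  43
  46  39  43  40  41  49  88 120 116 100  78  56]
[163 172 190 134  66  43  64  58  51  41  45  42  49  54  62  50  41  40
  39  41  40  44  40  57  91 114  99  78  60  54]
[154 158 154 123  67  47  50  50  45  44  45  41  55  82  98  89  79  74
  72  73  79  86  89 101 111 101  74  53  51  49]
[156 169 187 146  77  40  42  44  43  42  46  53  76  99 113 109 105 102
  98 106 117 124 126 118 106  80  60  53  56  50]
[153 170 190 148  89  54  40  43  43  46  52  73  97 110 110 105  98  97
 101 111 122 127 124 108  83  63  56  51  53  54]
[317.46374578 248.4445284 ] [317.38025088 240.76381222] [322.41539923 244.50172344]
```

Emit:
{"api": "arm_command", "payload": {
  "deltas": [
    [0, 0, 0, -0.4, 0, 3.4, -0.2],
    [0, 0, 0, -0.7, 0, 6.7, -0.2],
    [0, 0, 0, -1.1, 0, 10, -0.2],
    [0, 0, 0, -1.3, 0, 12, -0.2],
    [0, 0, 0, -1.4, 0, 13.3, -0.2],
    [0, 0, 0, -1.4, 0, 13.3, -0.2]
  ]
}}

```text
time_s: 6.98
tcp_pos: [0.5002, -0.1421, 0.0795]
ee_rot: [[-0.684, -0.615, -0.392], [-0.534, 0.788, -0.306], [0.497, -0.0, -0.868]]
wrist_force: [0.1, 0.1, 0.6]
gripper_width: 0.603
gripper_force: 0.0
```

Emit:
{"api": "arm_command", "payload": {
  "deltas": [
    [0, 0, 0, 0, 0, 0, 0.9],
    [0, 0, 0, 0, 0, 0, 0.9],
    [0, 0, 0, 0, 0, 0, 0.9],
    [0, 0, 0, 0, 0, 0, 0.9],
    [0, 0, 0, 0, 0, 0, 0.9],
    [0, 0, 0, 0, 0, 0, 0.9],
    [0, 0, 0, 0, 0, 0, 0.9]
  ]
}}

```text
time_s: 7.57
tcp_pos: [0.5015, -0.1413, 0.0798]
ee_rot: [[-0.685, -0.615, -0.391], [-0.533, 0.788, -0.307], [0.497, -0.002, -0.868]]
wrist_force: [-0.2, 3.3, 4.0]
gripper_width: 0.268
gripper_force: 30.0
```

Emit:
{"api": "arm_command", "payload": {
  "deltas": [
    [0, 0, 0, 0.75, 0, -1.3, 0.9],
    [0, 0, 0, 2.0, 0, -3.46, 0.9],
    [0, 0, 0, 3.25, 0, -5.6, 0.9],
    [0, 0, 0, 4.5, 0, -7.8, 0.9],
    [0, 0, 0, 5.75, 0, -9.96, 0.9],
    [0, 0, 0, 7.0, 0, -12.1, 0.9],
    [0, 0, 0, 8.25, 0, -14.3, 0.9],
    [0, 0, 0, 9.2, 0, -15.9, 0.9]
  ]
}}

```text
time_s: 8.23
tcp_pos: [0.5014, -0.1413, 0.2623]
ee_rot: [[-0.686, -0.615, -0.388], [-0.534, 0.788, -0.305], [0.494, -0.002, -0.87]]
wrist_force: [4.5, -0.9, -9.0]
gripper_width: 0.274
gripper_force: 30.0
```

Emit:
{"api": "arm_command", "payload": {
  "deltas": [
    [0, 0, 0, 0, 0, 0, 0.9],
    [0, 0, 0, 0, 0, 0, 0.9],
    [0, 0, 0, 0, 0, 0, 0.9],
    [0, 0, 0, 0, 0, 0, -0.2],
    [0, 0, 0, 0, 0, 0, -0.2],
    [0, 0, 0, 0, 0, 0, -0.2],
    [0, 0, 0, 0, 0, 0, -0.2],
    [0, 0, 0, 0, 0, 0, -0.2]
  ]
}}

```text
time_s: 8.9
tcp_pos: [0.4998, -0.142, 0.2625]
ee_rot: [[-0.684, -0.614, -0.393], [-0.532, 0.789, -0.307], [0.499, -0.001, -0.867]]
wrist_force: [0.7, 0.4, -0.3]
gripper_width: 0.555
gripper_force: 0.0
```

Run:
```python
from h import *
st(); R=Rt(-142,30); R2=Rt(-142,60)
go(hood(-.23,0,.28),R)
go(hood(-.21,0,.12),R2,hood(-.23,0,.28),R)
go(hood(-.13,0,.052),R2,hood(-.21,0,.12),R2)
```

```text
t 8.9 p [ 0.4998 -0.142   0.2625] j [  9.6  21.7  -7.6  13.7 -87.6 -65.6] F [ 0.7  0.4 -0.3] w 0.555
row [-0.0, 0.001, -0.002] [-10.0, 0.06, -7.78]
row [0.0, 0.524, 0.0] [-6.27, -0.0, 14.86]
row [0.0, 0.0, 0.0] [-1.89, 0.0, 10.33]
```

Emit:
{"api": "arm_command", "payload": {
  "deltas": [
    [0, 0, 0, -2.5, 0, -1.5, -0.2],
    [0, 0, 0, -5, 0, -3.5, -0.2],
    [0, 0, 0, -8, 0, -6, -0.2],
    [0, 0, 0, -10, 0, -7.8, -0.2],
    [0, 0, 0, -10, 0, -7.8, -0.2]
  ]
}}

```text
time_s: 9.32
tcp_pos: [0.6028, -0.0621, 0.28]
ee_rot: [[-0.684, -0.617, -0.389], [-0.535, 0.787, -0.309], [0.496, -0.003, -0.868]]
wrist_force: [-0.2, -0.2, -0.1]
gripper_width: 0.6
gripper_force: 0.0
```

Emit:
{"api": "arm_command", "payload": {
  "deltas": [
    [0, 0.1, 0, -1.0, 0, 2.5, -1],
    [0, 0.2, 0, -2.1, 0, 5, -1],
    [0, 0.3, 0, -3.2, 0, 8, -1],
    [0, 0.4, 0, -4.5, 0, 11, -1],
    [0, 0.524, 0, -6.3, 0, 14.9, -1],
    [0, 0.524, 0, -6.3, 0, 14.9, -1],
    [0, 0.524, 0, -6.3, 0, 14.9, -1],
    [0, 0.524, 0, -6.3, 0, 14.9, -1]
  ]
}}

```text
time_s: 9.98
tcp_pos: [0.585, -0.0772, 0.1228]
ee_rot: [[-0.4, -0.615, -0.679], [-0.308, 0.788, -0.533], [0.863, -0.004, -0.505]]
wrist_force: [0.4, 0.0, 2.9]
gripper_width: 0.996
gripper_force: 0.0
```

Run:
```python
from h import *
s=st(); print(np.round(s['ee_rot'],3)); R2=Rt(-142,60)
go(hood(-.13,0,.052),R2)
go(hood(-.05,0,.052),R2,hood(-.13,0,.052),R2)
S=load('scene4.png'); T=capture('top'); im=capture('scene')['pixels'].astype(int)
# grip & knob unchanged?
b,g,r=[im[175:230,255:300,i] for i in range(3)]; v,u=np.where((r>140)&(g<70)); print('knob',u.mean()+255,v.mean()+175,len(u))
```

```text
t 9.9833 p [ 0.585  -0.0772  0.1228] j [  16.7   49.8    5.5   18.9 -102.9  -74.7] F [0.4 0.  2.9] w 0.996
[[-0.4   -0.615 -0.679]
 [-0.308  0.788 -0.533]
 [ 0.863 -0.004 -0.505]]
row [-0.002, 0.006, -0.004] [-1.99, 0.19, 10.62]
row [0.0, 0.0, 0.0] [4.0, 0.0, 6.93]
knob 273.7391304347826 193.26086956521738 46
```

Emit:
{"api": "arm_command", "payload": {
  "deltas": [
    [0, 0, 0, -0.6, 0.1, 3.2, -1],
    [0, 0, 0, -1.2, 0.2, 6.4, -1],
    [0, 0, 0, -1.8, 0.2, 9.5, -1],
    [0, 0.006, -0.004, -2, 0.2, 10.6, -1],
    [0, 0.006, -0.004, -2, 0.2, 10.6, -1]
  ]
}}

```text
time_s: 10.5
tcp_pos: [0.5185, -0.1264, 0.0556]
ee_rot: [[-0.399, -0.615, -0.68], [-0.309, 0.789, -0.532], [0.863, -0.002, -0.505]]
wrist_force: [0.5, 0.6, 0.5]
gripper_width: 0.998
gripper_force: 0.0
```

Emit:
{"api": "arm_command", "payload": {
  "deltas": [
    [0, 0, 0, 1, 0, 1.7, -1],
    [0, 0, 0, 2, 0, 3.5, -1],
    [0, 0, 0, 3, 0, 5.2, -1],
    [0, 0, 0, 4, 0, 6.9, -1],
    [0, 0, 0, 4, 0, 6.9, -1]
  ]
}}

```text
time_s: 10.92
tcp_pos: [0.4557, -0.1754, 0.055]
ee_rot: [[-0.398, -0.615, -0.681], [-0.308, 0.789, -0.532], [0.864, -0.002, -0.503]]
wrist_force: [-0.9, -0.4, -0.1]
gripper_width: 1.002
gripper_force: 0.0
```

Emit:
{"api": "arm_command", "payload": {
  "deltas": [
    [0, 0, 0, 0.25, 0, 0.43, -1],
    [0, 0, 0, 0.5, 0, 0.87, -1]
  ]
}}

```text
time_s: 11.08
tcp_pos: [0.4507, -0.1803, 0.0527]
ee_rot: [[-0.398, -0.618, -0.678], [-0.309, 0.786, -0.535], [0.864, -0.003, -0.504]]
wrist_force: [-0.5, 0.6, -0.5]
gripper_width: 0.999
gripper_force: 0.0
```

Run:
```python
from h import *
st(); go(hood(-.018,0,.052),Rt(-142,60))
```

```text
t 11.0833 p [ 0.4507 -0.1803  0.0527] j [ 10.7  45.3 -21.1  23.8 -81.1 -79.4] F [-0.5  0.6 -0.5] w 0.999
row [-0.004, 0.004, -0.001] [1.16, 0.03, 2.13]
```

Emit:
{"api": "arm_command", "payload": {
  "deltas": [
    [0, 0, 0, 0.3, 0, 0.5, -1],
    [0, 0, 0, 0.6, 0, 1.1, -1],
    [0, 0, 0, 0.9, 0, 1.6, -1],
    [0, 0, 0, 1.15, 0, 2.1, -1],
    [0, 0, 0, 1.15, 0, 2.1, -1]
  ]
}}

```text
time_s: 11.5
tcp_pos: [0.4276, -0.1961, 0.0497]
ee_rot: [[-0.389, -0.616, -0.685], [-0.307, 0.788, -0.534], [0.869, 0.003, -0.495]]
wrist_force: [0.0, -0.1, -0.6]
gripper_width: 0.997
gripper_force: 0.0
```

Emit:
{"api": "arm_command", "payload": {
  "deltas": [
    [0, 0, 0, 0, 0, 0, -0.6],
    [0, 0, 0, 0, 0, 0, -0.4],
    [0, 0, 0, 0, 0, 0, -0.2],
    [0, 0, 0, 0, 0, 0, 0.0],
    [0, 0, 0, 0, 0, 0, 0.0],
    [0, 0, 0, 0, 0, 0, 0.0],
    [0, 0, 0, 0, 0, 0, 0.0]
  ]
}}

```text
time_s: 12.08
tcp_pos: [0.429, -0.1956, 0.0497]
ee_rot: [[-0.39, -0.616, -0.684], [-0.307, 0.787, -0.534], [0.868, 0.002, -0.497]]
wrist_force: [0.0, -1.4, 0.5]
gripper_width: 0.565
gripper_force: 0.3
```

Emit:
{"api": "arm_command", "payload": {
  "deltas": [
    [0, 0, 0, 0, 0, 0, 0.5],
    [0, 0, 0, 0, 0, 0, 0.5],
    [0, 0, 0, 0, 0, 0, 0.5],
    [0, 0, 0, 0, 0, 0, 0.5],
    [0, 0, 0, 0, 0, 0, 0.5]
  ]
}}

```text
time_s: 12.5
tcp_pos: [0.4289, -0.1956, 0.0498]
ee_rot: [[-0.39, -0.616, -0.684], [-0.307, 0.787, -0.534], [0.868, 0.002, -0.497]]
wrist_force: [0.7, 0.2, -0.2]
gripper_width: 0.535
gripper_force: 30.0
```

Run:
```python
from h import *
st(); R=Rt(-142,60); p=hood(-.015,0,.05)
go(hood(-.015,0,.066),R,p,R); go(hood(-.2,0,.075),R,p,R)
```

```text
t 12.5 p [ 0.4289 -0.1956  0.0498] j [  9.5  44.6 -24.5  24.9 -78.9 -79.9] F [ 0.7  0.2 -0.2] w 0.535
row [0.0, 0.0, 0.0] [1.39, 0.0, -0.8]
row [0.0, 0.0, 0.0] [-7.08, -0.0, -17.27]
```

Emit:
{"api": "arm_command", "payload": {
  "deltas": [
    [0, 0, 0, 0.7, 0, -0.4, 0.5],
    [0, 0, 0, 1.4, 0, -0.8, 0.5],
    [0, 0, 0, 0.5, 0, -2.5, 0.5],
    [0, 0, 0, -1.0, 0, -5.2, 0.5],
    [0, 0, 0, -2.5, 0, -8.0, 0.5],
    [0, 0, 0, -4.2, 0, -11, 0.5],
    [0, 0, 0, -5.8, 0, -14.5, 0.5],
    [0, 0, 0, -7, 0, -17.3, 0.5]
  ]
}}

```text
time_s: 13.17
tcp_pos: [0.5764, -0.0799, 0.0757]
ee_rot: [[-0.391, -0.617, -0.683], [-0.309, 0.787, -0.534], [0.867, 0.002, -0.498]]
wrist_force: [1.5, 0.5, -1.2]
gripper_width: 0.516
gripper_force: 30.0
```

Run:
```python
from h import *
s=st(); R=np.array(s['ee_rot']);p=np.array(s['tcp_pos'])
go(hood(-.22,0,.2),Rt(-142,60))
go([.42,.213,.2],Rt(-142,60),hood(-.22,0,.2),Rt(-142,60))
print(ray(load('top0.png'),261,197,.015),ray(load('top0.png'),299,205,.015))
```

```text
t 13.1667 p [ 0.5764 -0.0799  0.0757] j [ 16.7  52.4   3.1  18.6 -98.6 -76. ] F [ 1.5  0.5 -1.2] w 0.516
row [-0.001, -0.002, 0.002] [9.94, -0.12, -7.66]
row [0.0, 0.0, 0.0] [-2.01, 32.85, -3.48]
[0.48807357 0.07743315 0.015     ] [ 0.46419399 -0.04359799  0.015     ]
```

Emit:
{"api": "arm_command", "payload": {
  "deltas": [
    [0, 0, 0, 3.3, 0, -2.5, 0.5],
    [0, 0, 0, 6.6, 0, -5, 0.5],
    [0, 0, 0, 9.9, 0, -7.7, 0.5],
    [0, 0, 0, 9.5, 4, -8.1, 0.5],
    [0, 0, 0, 9.2, 8, -8.6, 0.5],
    [0, 0, 0, 9, 12, -9, 0.5],
    [0, 0, 0, 8.7, 16, -9.5, 0.5],
    [0, 0, 0, 8.5, 19, -9.8, 0.5]
  ]
}}

```text
time_s: 13.83
tcp_pos: [0.4897, 0.0966, 0.1986]
ee_rot: [[-0.39, -0.617, -0.683], [-0.309, 0.787, -0.534], [0.867, 0.003, -0.498]]
wrist_force: [1.2, -0.2, -1.0]
gripper_width: 0.521
gripper_force: 30.0
```

Run:
```python
from h import *
st(); go([.42,.213,.15],Rt(-142,60))
```

```text
t 13.8333 p [0.4897 0.0966 0.1986] j [  32.6   40.9    3.3    5.1 -112.4  -85.2] F [ 1.2 -0.2 -1. ] w 0.521
row [-0.0, -0.002, 0.004] [-5.1, 13.45, 0.96]
```

Emit:
{"api": "arm_command", "payload": {
  "deltas": [
    [0, 0, 0, -1.2, 3.4, 0.2, 0.5],
    [0, 0, 0, -2.5, 6.8, 0.4, 0.5],
    [0, 0, 0, -3.8, 10.2, 0.7, 0.5],
    [0, 0, 0, -5.1, 13.4, 1, 0.5],
    [0, 0, 0, -5.1, 13.4, 1, 0.5],
    [0, 0, 0, -5.1, 13.4, 1, 0.5]
  ]
}}

```text
time_s: 14.33
tcp_pos: [0.421, 0.2113, 0.1489]
ee_rot: [[-0.388, -0.619, -0.683], [-0.309, 0.785, -0.537], [0.868, 0.002, -0.496]]
wrist_force: [-0.3, 0.9, -0.8]
gripper_width: 0.516
gripper_force: 30.0
```

Run:
```python
from h import *
s=st(); R=Rt(-142,60); go([.42,.213,.060],R)
S=snap('scene','scene5.png');cv2.imwrite('pics/s5.png',cv2.resize(S['pixels'][110:300,240:440],None,fx=3,fy=3,interpolation=2))
z=lambda p:((proj(S,p)-[240,110])*3).round()
print('tray',[z([.42+a,.213+b,.022]) for a,b in((-.06,-.06),(-.06,.06),(.06,.06),(.06,-.06))])
```

```text
t 14.3333 p [0.421  0.2113 0.1489] j [  43.5   43.     2.9   -4.9 -110.   -94.1] F [-0.3  0.9 -0.8] w 0.516
row [-0.003, -0.004, 0.004] [-7.73, 0.18, 4.39]
tray [array([295., 177.]), array([356., 111.]), array([443., 160.]), array([385., 230.])]
```

View pics/s5.png

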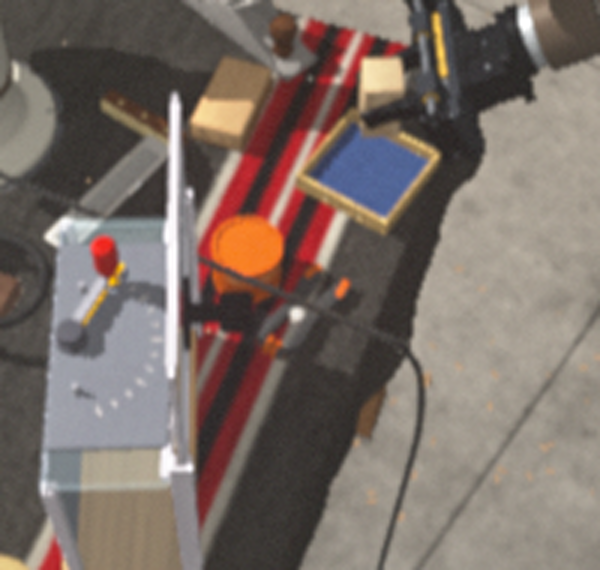

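The pine block hangs upright in the jaws over the tray (about 380,95). The sash is up and the lever is in line. I'm lowering the block.

Emit:
{"api": "arm_command", "payload": {
  "deltas": [
    [0, 0, 0, -2.6, 0, 1.5, 0.5],
    [0, 0, 0, -5.2, 0, 3, 0.5],
    [0, 0, 0, -7.4, 0.1, 4.2, 0.5],
    [0, 0, 0, -7.9, 0.1, 4.5, 0.5],
    [0, 0, 0, -8.3, 0.1, 4.8, 0.5],
    [0, 0, 0, -8.6, 0.1, 4.95, 0.5],
    [0, 0, 0, -8.6, 0.1, 4.95, 0.5]
  ]
}}

```text
time_s: 14.97
tcp_pos: [0.4216, 0.2107, 0.0505]
ee_rot: [[-0.391, -0.616, -0.684], [-0.308, 0.788, -0.534], [0.867, 0.002, -0.498]]
wrist_force: [-0.1, -0.4, -0.9]
gripper_width: 0.514
gripper_force: 30.0
```

Emit:
{"api": "arm_command", "payload": {
  "deltas": [
    [0, 0, 0, -0.1, 0, 0.05, 0.5],
    [0, 0, 0, -0.18, 0, 0.1, 0.5],
    [0, 0, 0, -0.18, 0, 0.1, 0.5]
  ]
}}

```text
time_s: 15.22
tcp_pos: [0.4218, 0.211, 0.0501]
ee_rot: [[-0.39, -0.618, -0.683], [-0.308, 0.787, -0.535], [0.868, 0.001, -0.497]]
wrist_force: [1.5, 1.0, 6.6]
gripper_width: 0.516
gripper_force: 30.0
```

Contact (Fz 6.6 N), so the block is on the tray floor. I release slowly and back out along the tool axis.

Emit:
{"api": "arm_command", "payload": {
  "deltas": [
    [0, 0, 0, 0, 0, 0, 0.0],
    [0, 0, 0, 0, 0, 0, -0.3],
    [0, 0, 0, 0, 0, 0, -0.6],
    [0, 0, 0, 0, 0, 0, -1],
    [0, 0, 0, 0, 0, 0, -1],
    [0, 0, 0, 0, 0, 0, -1],
    [0, 0, 0, 0, 0, 0, -1],
    [0, 0, 0, 0, 0, 0, -1]
  ]
}}

```text
time_s: 15.88
tcp_pos: [0.4209, 0.2108, 0.0474]
ee_rot: [[-0.39, -0.616, -0.684], [-0.307, 0.787, -0.534], [0.868, 0.002, -0.497]]
wrist_force: [0.4, -0.5, 0.4]
gripper_width: 0.946
gripper_force: 0.0
```

Emit:
{"api": "arm_command", "payload": {
  "deltas": [
    [0, 0, 0, 0, 0, -1.5, -1],
    [0, 0, 0, 0, 0, -4, -1],
    [0, 0, 0, 0, 0, -7, -1],
    [0, 0, 0, 0, 0, -10, -1],
    [0, 0, 0, 3, 0, -12, -1],
    [0, 0, 0, 6, 0, -14, -0.2],
    [0, 0, 0, 10, 0, -16, -0.2],
    [0, 0, 0, 10, 0, -16, -0.2]
  ]
}}

```text
time_s: 16.55
tcp_pos: [0.4934, 0.2662, 0.221]
ee_rot: [[-0.399, -0.618, -0.678], [-0.313, 0.786, -0.532], [0.862, -0.0, -0.507]]
wrist_force: [0.5, 1.4, 1.4]
gripper_width: 0.851
gripper_force: 0.0
```

Run:
```python
from h import *
s=st()
S=snap('scene','scene6.png'); im=S['pixels'].astype(int)
# block check: pale pixels vs predicted outlines
P=lambda p:proj(S,p).round().astype(int)
print('top face pred',P([.42,.21,.082]),'mid front',P([.44,.19,.045]))
b,g,r=[im[130:190,330:400,i] for i in range(3)]; v,u=np.where((r>150)&(g>120)&(b>70)&(r-b>30)); print('pale',u.mean()+330,v.mean()+130,u.min()+330,u.max()+330,v.min()+130,v.max()+130,len(u))
for row in range(136,176,3): print(row,im[row,348:388:3].tolist().__str__()[:0]+' '.join(str(int(x)) for x in (im[row,345:390:3,2]-im[row,345:390:3,0])))
R=Rt(-142,60); go(hood(-.24,0,.30),R)
R3=Rt(-142,30); go(hood(-.2,0,.30),R3,hood(-.24,0,.30),R)
```

```text
t 16.55 p [0.4934 0.2662 0.221 ] j [  42.7   46.5   22.6   -4.9 -125.5  -95.2] F [0.5 1.4 1.4] w 0.851
top face pred [364 155] mid front [365 169]
pale 356.49087893864015 163.9452736318408 330 386 130 189 603
136 40 112 59 74 116 10 29 131 126 29 18 12 10 11 10
139 53 70 21 60 40 6 50 86 54 16 10 9 10 11 11
142 66 44 35 69 13 17 66 71 22 15 9 11 11 9 8
145 63 23 63 51 22 33 67 55 16 9 11 7 9 8 9
148 46 33 73 38 54 60 66 31 17 12 12 9 8 11 9
151 23 58 70 76 -6 71 73 74 74 14 11 10 7 10 9
154 51 130 90 3 -22 67 69 72 71 90 48 8 10 9 9
157 103 97 18 -29 -38 66 70 74 73 48 77 99 45 11 9
160 111 33 -29 -61 -31 76 72 75 74 -13 -52 45 82 90 27
163 50 -28 -60 -67 -9 51 43 42 46 -50 -66 -70 -47 98 16
166 -20 -43 -68 -65 -15 47 41 42 43 -26 -36 -59 5 46 7
169 -5 -66 -65 -67 -31 44 40 43 42 -30 -29 0 51 11 12
172 90 43 -50 -68 -47 42 43 46 37 -30 -19 57 19 10 11
175 62 64 93 43 -59 -37 -32 -24 -21 -22 48 29 10 9 8
row [-0.001, 0.007, 0.002] [12.66, -32.54, 5.42]
row [-0.0, -0.524, -0.0] [2.0, 0.0, 3.46]
```

The block stands upright in the tray: top face on rows 150–161, front face down to row 174, columns 359–370. Next I regrip the sash.

Emit:
{"api": "arm_command", "payload": {
  "deltas": [
    [0, 0, 0, 2, -3.4, 0.6, -0.2],
    [0, 0, 0, 4, -7, 1.2, -0.2],
    [0, 0, 0, 6, -10.6, 1.8, -0.2],
    [0, 0, 0, 8, -14.2, 2.5, -0.2],
    [0, 0, 0, 10, -18, 3.2, -0.2],
    [0, 0, 0, 11.5, -22, 4, -0.2],
    [0, 0, 0, 12.6, -26, 4.8, -0.2],
    [0, 0, 0, 12.6, -29.5, 5.4, -0.2]
  ]
}}

```text
time_s: 17.27
tcp_pos: [0.5871, -0.0365, 0.2976]
ee_rot: [[-0.392, -0.616, -0.683], [-0.308, 0.787, -0.534], [0.867, 0.001, -0.498]]
wrist_force: [0.8, 1.8, 0.2]
gripper_width: 0.6
gripper_force: 0.0
```

Emit:
{"api": "arm_command", "payload": {
  "deltas": [
    [0, -0.1, 0, 0.4, -3, 0.7, -0.2],
    [0, -0.2, 0, 0.8, -3, 1.4, -0.2],
    [0, -0.3, 0, 1.2, -3, 2.0, -0.2],
    [0, -0.4, 0, 1.6, -3, 2.8, -0.2],
    [0, -0.524, 0, 2, -3, 3.5, -0.2],
    [0, -0.524, 0, 2, -3, 3.5, -0.2],
    [0, -0.524, 0, 2, -3, 3.5, -0.2]
  ]
}}

```text
time_s: 17.85
tcp_pos: [0.5729, -0.0837, 0.2974]
ee_rot: [[-0.682, -0.615, -0.395], [-0.533, 0.788, -0.308], [0.501, 0.001, -0.865]]
wrist_force: [-0.2, 0.4, -0.2]
gripper_width: 0.6
gripper_force: 0.0
```

Run:
```python
from h import *
st(); R=Rt(-142,30)
go([.507,-.1365,.2625],R); go([.5005,-.1415,.2625],R)
S=snap('scene','scene7.png'); im=S['pixels'].astype(int)
print(proj(S,hood(-.103,0,.258)))
for r in im.max(2)[195:240:3,290:345:2]: print(' '.join(map(str,r)))
```

```text
t 17.85 p [ 0.5729 -0.0837  0.2974] j [ 13.6  27.6   7.3  12.  -97.3 -67. ] F [-0.2  0.4 -0.2] w 0.6
row [0.001, -0.001, -0.0] [5.56, -0.11, 7.25]
row [0.001, -0.001, -0.0] [6.27, -0.1, 7.66]
[316.49279757 213.93252592]
167 165 164 251 250 130 149 138 121 161 208 238 248 249 248 249 248 247 246 246 246 245 107 51 105 183 189 184
166 166 166 251 248 124 147 139 166 144 87 111 207 235 248 249 248 247 247 247 236 142 54 62 105 109 108 144
165 163 165 244 248 118 128 133 174 173 125 187 156 103 94 165 232 226 184 144 127 115 62 89 116 103 140 110
142 146 161 245 247 101 64 132 150 97 80 184 171 152 142 133 107 81 86 108 105 107 73 111 104 66 64 69
99 104 100 244 246 105 60 140 125 54 57 130 125 90 82 80 76 110 118 113 79 70 85 99 72 66 70 91
107 100 97 244 247 112 54 117 97 51 66 120 49 50 51 51 49 88 96 60 51 85 96 74 73 73 92 94
184 161 138 245 247 111 48 49 51 51 50 47 53 50 52 50 51 71 54 54 81 103 96 135 231 196 104 82
167 171 176 245 244 103 47 54 54 58 70 64 52 51 52 48 46 55 53 85 101 90 70 127 216 165 93 87
170 170 174 248 237 119 54 132 131 169 191 178 65 53 52 52 49 52 71 99 83 78 102 118 116 96 83 62
173 181 185 247 234 124 52 134 115 111 107 130 161 152 160 106 52 60 80 110 191 123 118 117 93 83 63 57
167 165 180 246 231 128 65 140 114 111 116 123 110 106 91 48 49 61 87 138 133 152 121 89 75 63 56 57
179 181 179 247 227 138 147 149 114 114 125 115 105 99 62 48 51 78 106 117 130 84 74 66 60 60 59 61
172 167 180 244 207 142 148 150 116 125 120 108 104 74 48 47 64 101 107 112 122 126 116 69 62 59 59 61
172 170 166 247 177 139 156 148 117 117 114 106 95 51 47 57 87 107 113 117 128 127 83 63 60 58 59 60
166 164 166 148 128 143 161 149 124 108 108 105 58 45 47 77 106 116 115 126 130 101 58 61 63 59 56 57
```

Emit:
{"api": "arm_command", "payload": {
  "deltas": [
    [0, 0, 0, 1.9, 0, 2.4, -0.2],
    [0, 0, 0, 3.8, -0.1, 4.8, -0.2],
    [0, 0, 0, 5.5, -0.1, 6.8, -0.2],
    [0, 0, 0, 6.3, -0.1, 7.65, -0.2],
    [0, 0, 0, 6.3, -0.1, 7.65, -0.2],
    [0, 0, 0, 6.3, -0.1, 7.65, 0.9],
    [0, 0, 0, 6.3, -0.1, 7.65, 0.9],
    [0, 0, 0, 6.3, -0.1, 7.65, 0.9]
  ]
}}

```text
time_s: 18.57
tcp_pos: [0.5024, -0.14, 0.2607]
ee_rot: [[-0.679, -0.617, -0.397], [-0.534, 0.787, -0.309], [0.503, 0.002, -0.864]]
wrist_force: [0.0, -0.0, 0.5]
gripper_width: 0.452
gripper_force: 0.0
```

Emit:
{"api": "arm_command", "payload": {
  "deltas": [
    [0, 0, 0, 0, 0, 0, 0.9],
    [0, 0, 0, 0, 0, 0, 0.9],
    [0, 0, 0, 0, 0, 0, 0.9],
    [0, 0, 0, 0, 0, 0, 0.9],
    [0, 0, 0, 0, 0, 0, 0.9]
  ]
}}

```text
time_s: 18.98
tcp_pos: [0.5021, -0.1408, 0.2611]
ee_rot: [[-0.681, -0.617, -0.395], [-0.534, 0.787, -0.309], [0.501, 0.001, -0.865]]
wrist_force: [3.7, -1.7, -2.1]
gripper_width: 0.272
gripper_force: 30.0
```

Emit:
{"api": "arm_command", "payload": {
  "deltas": [
    [0, 0, 0, -1, 0, 1.73, 0.9],
    [0, 0, 0, -2.2, 0, 3.8, 0.9],
    [0, 0, 0, -3.4, 0, 5.9, 0.9],
    [0, 0, 0, -4.7, 0, 8.1, 0.9],
    [0, 0, 0, -6.0, 0, 10.4, 0.9],
    [0, 0, 0, -7.3, 0, 12.6, 0.9],
    [0, 0, 0, -8.5, 0, 14.7, 0.9],
    [0, 0, 0, -8.75, 0, 15.15, 0.9]
  ]
}}

```text
time_s: 19.65
tcp_pos: [0.5021, -0.1408, 0.0843]
ee_rot: [[-0.68, -0.618, -0.395], [-0.535, 0.786, -0.31], [0.502, 0.001, -0.865]]
wrist_force: [4.1, 0.9, 3.3]
gripper_width: 0.272
gripper_force: 30.0
```

Emit:
{"api": "arm_command", "payload": {
  "deltas": [
    [0, 0, 0, -0.15, 0, 0.26, 0.9],
    [0, 0, 0, -0.3, 0, 0.5, 0.9],
    [0, 0, 0, -0.3, 0, 0.5, 0.9]
  ]
}}

```text
time_s: 19.9
tcp_pos: [0.5021, -0.1408, 0.0806]
ee_rot: [[-0.681, -0.617, -0.394], [-0.534, 0.787, -0.309], [0.501, 0.0, -0.866]]
wrist_force: [5.4, -3.4, -2.3]
gripper_width: 0.275
gripper_force: 30.0
```

Emit:
{"api": "arm_command", "payload": {
  "deltas": [
    [0, 0, 0, -0.15, 0, 0.26, 0.9],
    [0, 0, 0, -0.25, 0, 0.43, 0.9],
    [0, 0, 0, -0.25, 0, 0.43, 0.9]
  ]
}}

```text
time_s: 20.15
tcp_pos: [0.5021, -0.1408, 0.0781]
ee_rot: [[-0.68, -0.618, -0.394], [-0.534, 0.786, -0.311], [0.502, -0.001, -0.865]]
wrist_force: [5.0, 2.0, 11.3]
gripper_width: 0.277
gripper_force: 30.0
```

Emit:
{"api": "arm_command", "payload": {
  "deltas": [
    [0, 0, 0, -0.1, 0, 0.17, 0.9],
    [0, 0, 0, -0.1, 0, 0.17, 0.9],
    [0, 0, 0, -0.1, 0, 0.17, 0.9]
  ]
}}

```text
time_s: 20.4
tcp_pos: [0.5021, -0.1408, 0.0781]
ee_rot: [[-0.68, -0.618, -0.395], [-0.533, 0.786, -0.312], [0.503, -0.002, -0.864]]
wrist_force: [3.1, 4.6, 20.6]
gripper_width: 0.275
gripper_force: 30.0
```

The sash is at its lower stop: the height no longer changes and the force rises to 20 N. I relax, release and withdraw.

Emit:
{"api": "arm_command", "payload": {
  "deltas": [
    [0, 0, 0, 0.12, 0, -0.2, 0.9],
    [0, 0, 0, 0.12, 0, -0.2, -0.2],
    [0, 0, 0, 0.12, 0, -0.2, -0.3],
    [0, 0, 0, 0.12, 0, -0.2, -0.3],
    [0, 0, 0, 0.12, 0, -0.2, -0.3],
    [0, 0, 0, 0.12, 0, -0.2, -0.3],
    [0, 0, 0, 0.12, 0, -0.2, -0.3]
  ]
}}

```text
time_s: 20.98
tcp_pos: [0.5, -0.1409, 0.0753]
ee_rot: [[-0.679, -0.616, -0.399], [-0.533, 0.788, -0.309], [0.504, 0.003, -0.864]]
wrist_force: [0.5, 0.2, 0.8]
gripper_width: 0.616
gripper_force: 0.0
```

Emit:
{"api": "arm_command", "payload": {
  "deltas": [
    [0, 0, 0, 0, 0, -2, -0.3],
    [0, 0, 0, 0, 0, -5, -0.3],
    [0, 0, 0, 0, 0, -9, -0.3],
    [0, 0, 0, 0, 0, -13, -0.3],
    [0, 0, 0, 0, 0, -17, -0.3],
    [0, 0, 0, 0, 0, -17, -0.3],
    [0, 0, 0, 0, 0, -17, -0.3],
    [0, 0, 0, 0, 0, -17, -0.3]
  ]
}}

```text
time_s: 21.65
tcp_pos: [0.5673, -0.0882, 0.2218]
ee_rot: [[-0.679, -0.616, -0.399], [-0.534, 0.788, -0.308], [0.504, 0.003, -0.864]]
wrist_force: [-0.5, 0.1, -0.9]
gripper_width: 0.652
gripper_force: 0.0
```

Run:
```python
from h import *
st(); S=snap('scene','scene8.png'); im=S['pixels'].astype(int); im4=cv2.imread('pics/scene4.png').astype(int); im6=cv2.imread('pics/scene6.png').astype(int)
def d(a,b,x0,y0,x1,y1): return np.abs(a-b)[y0:y1,x0:x1].mean()
print('grip vs closed',d(im,im4,304,238,326,256),'lever',d(im,im4,258,185,285,228),'block',d(im,im6,355,148,374,175),'grip vs open(ref)',d(im6,im4,304,238,326,256))
for r in im.max(2)[240:256:3,300:330:2]: print(r)
```

```text
t 21.65 p [ 0.5673 -0.0882  0.2218] j [ 13.3  29.8   0.1  12.  -88.3 -68.6] F [-0.5  0.1 -0.9] w 0.652
grip vs closed 2.1161616161616164 lever 1.7886879127189206 block 29.235217673814166 grip vs open(ref) 17.286195286195287
[155 217  64 102 104 110  73  40  44  54  92 104 113 115 128]
[165 188  64  79  99  86  48  44  43  39  44  36  81 124 124]
[166 200  66  45  41  45  46  45  44  45  44  44  87 130 108]
[171 195  64  42  44  47  40  41  46  39  46  40  88 117  78]
[157 178  65  58  49  43  51  75  52  48  50  57 101  86  52]
[155 189  77  46  45  46  78 113 106 102 117 124 108  62  53]
```

The sash and lever match the earlier shut pictures. The arm probably hides the block now, so I move it away and check again.

Emit:
{"api": "arm_command", "payload": {
  "deltas": [
    [0, 0, 0, 2, 0, -3, -0.3],
    [0, 0, 0, 4, -2, -6, -0.3],
    [0, 0, 0, 6, -5, -9, -0.3],
    [0, 0, 0, 6, -8, -9, -0.3],
    [0, 0, 0, 6, -11, -9, -0.3],
    [0, 0, 0, 6, -14, -9, -0.3],
    [0, 0, 0, 6, -14, -9, -0.3],
    [0, 0, 0, 6, -14, -9, -0.3]
  ]
}}

```text
time_s: 22.37
tcp_pos: [0.6487, -0.2044, 0.327]
ee_rot: [[-0.679, -0.614, -0.403], [-0.532, 0.789, -0.307], [0.507, 0.006, -0.862]]
wrist_force: [0.3, 1.0, -0.3]
gripper_width: 0.651
gripper_force: 0.0
```

Run:
```python
from h import *
st(); S=snap('scene','scene9.png'); im=S['pixels'].astype(int); im6=cv2.imread('pics/scene6.png').astype(int); im5=cv2.imread('pics/scene4.png').astype(int)
d=lambda a,b,x0,y0,x1,y1: np.abs(a-b)[y0:y1,x0:x1].mean()
print('block',d(im,im6,355,148,374,175),'lever',d(im,im5,258,185,285,228),'grip',d(im,im5,304,238,326,256))
for row in range(145,178,3): print(row,' '.join(str(int(x)) for x in (im[row,345:390:3,2]-im[row,345:390:3,0])))
T=capture('top')['pixels'].astype(int);
```

```text
t 22.3667 p [ 0.6487 -0.2044  0.327 ] j [   2.7   36.5   24.6   17.2 -103.4  -54.5] F [ 0.3  1.  -0.3] w 0.651
block 34.796621182586094 lever 1.8128050531151307 grip 2.154040404040404
145 124 38 116 102 39 65 128 100 27 16 9 12 9 13 9
148 83 56 136 65 75 103 121 49 25 12 10 12 11 10 9
151 34 106 113 72 -9 46 52 43 44 13 12 11 10 11 11
154 30 70 60 4 -28 47 47 48 45 86 45 11 12 12 13
157 54 61 18 -29 -23 48 51 48 49 37 78 94 43 10 11
160 63 31 -29 -31 -17 45 45 45 47 -20 -45 42 81 86 26
163 42 -29 -30 -29 -5 45 44 42 44 -9 -29 -35 -30 67 16
166 -21 -29 -28 -32 -8 42 44 43 44 -21 -29 -29 27 42 10
169 0 -32 -28 -28 -15 42 42 42 41 -30 -30 -1 51 10 11
172 91 43 -45 -46 -19 41 41 44 35 -32 -18 55 16 9 7
175 63 68 92 42 -54 -38 -25 -20 -20 -27 47 30 10 11 7
```

The block's outline is unchanged; the difference is only the arm's shadow. I'm handing in the job.

```bash
python3 -c "
from station import finish_job; print(finish_job())"
```

```text
the job is handed in; nothing more can be done
None
```

I handed the job in at about 22 s of the 72 s limit, and no verdict came back: by my camera checks the lever is in line with the pointer to about 1.5° (limit 4.6°), the pine block stands upright in the tray, the sash is fully shut and the arm is clear of everything.

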